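# Reassemble the split patty mould and seat its press plate

### The arm

A 6-joint arm with a two-finger parallel gripper is mounted at the origin on the work surface. World frame = base frame: x ahead of the robot, y to its left, z up, the work surface at z = 0. Lengths are in m, angles in rad, forces in N, time in s.
With the tool pointing down it reaches from about 0.325 to 0.775 m from the base axis. Payload 5.5 kg.
Tool frame: the origin (TCP) lies at the very end of the fingers, on their centre line; the grasp point (between the pads) lies 19 mm behind it (bot.pinch_z is the distance from the TCP to the grasp point, in m); z points along the fingers, y is the line along which they close (so a half turn about z gives the same grasp; the last joint's range is limited). The gripper opens to 88 mm and grips with 3 to 60 N. Pads are 20 mm wide; open, the fingers measure 115 mm over their backs; the gripper's body (75 mm by 178 mm) begins 61 mm behind the grasp point.
Start: joints at [-1.346, 0.091, 1.231, -0, 1.82, -0.057], TCP at [0.167, -0.576, 0.223] pointing down, gripper open.
Joint ranges: [-2.87, 2.87], [-0.86, 2.18], [0.17, 2.46], [-1.51, 4.65], [0.06, 2.69], [-2.65, 2.65]. Speed limits (rad/s): [2.57, 2.57, 3.01, 3.14, 3.14, 3.14].

### API

Orientations are given as a unit quaternion [w, x, y, z].
In Python, from plant import bot gives the robot as it stands.
- The arm moves only by the shell command python3 -m handwheel 'ROWS'. ROWS is JSON, a list of rows, each an object of numbers: "dx", "dy", "dz": the shift along the world's x, y, z normalised to -1 to 1, where 1 is 25 cm; "wx", "wy", "wz": the turn, a rotation vector about the world's x, y, z normalised to -1 to 1, where 1 is 360 degrees; "gripper": the opening, from -1 (shut) to 1 (fully open). In form: [{"dx": .., "dy": .., "dz": .., "wx": .., "wy": .., "wz": .., "gripper": ..}, ...]. A call has 1 to 5 rows; each row shifts and turns the commanded pose from where the row before left it; what a row does not reach is not made up. A row lasts 1/10 s, in which the tool goes at most 50 mm and 8.59 degrees, less where a joint would pass 70% of its speed; a pose out of reach is approached as far as the arm can. A call with a number of a shift or a turn outside -1 to 1 is refused whole. A call with a gripper value outside its range is refused whole. The fingers move at their own pace and stop on an object; the grip force is fixed at half the most. Time passes only in rows, so rows that do not move let the fingers close. It gives the time, the measured TCP pose, the force, the opening and the grip force at its end, in the units of the state.
- bot.sense(): the state, without advancing time (a new reading comes with each control period).
- bot.read_camera(name): name is "scene" or "top" or "wrist"; returns (picture, depth): 420x560x3 uint8, red, green, blue; 420x560 float32, m along the optical axis (not along the pixel's ray), 0 where there is no reading.
- bot.camera_params(name): a dict with "fov_y" (degrees; the focal length in pixels is half the picture's height over the tangent of half this angle, whatever the lens; pixels are square), "cx", "cy" (the principal point, pixels), "extrinsics" (4x4, takes a point from camera to world coordinates); the wrist camera has in their place "mount" (4x4, takes a point from camera to tool coordinates, whose origin is the TCP and whose axes are the flange's). Camera axes: x right, y down, z forward; pixel columns grow to the right and rows downward; lengths in m; the calibration is good to about 2 mm. A picture is of the moment at which its call begins: read the wrist's pose just before it. camera_params takes no time and is no camera call.
- bot.close_job(): hands the job in; it is judged then, once.
The state is a dict: "clock": time; "qpos": joint angles; "qvel": joint speeds; "joint_efforts": joint torques, N m; "ee_pos": TCP position; "orientation": TCP orientation; "wrist_force": force on the tool from outside, world axes, zero at the start; "wrist_torque": the same for the moment, N m; "width": finger opening in m; "gripper_force": force on a finger pad.
Only numpy, scipy, OpenCV 4.12 (cv2) and the standard library are available. Lean on these libraries where they do the work, as an engineer would, in place of code of your own. Each camera call takes 0.05 s, during which the arm holds its last target. There are 200 camera calls.

### The job

Put the washed patty mould back together: first slide the loose wooden half along its base board until it butts flush against the fixed half, closing the round cavity. Then take the round press plate from the sloping draining stand and lower it (do not drop it) into the round cavity until it lies flat on the bottom, handle up, with the mould still closed. Leave the square plate and the other kitchen things where they are.

Things in the scene. Friction and masses are not known exactly. Their poses are not given: they have to be found in the camera images.
- mould: fixed dark wooden base board, 280 x 172 x 8 mm, carrying the pale fixed half. Origin: on the table, under the cavity's centre on the joint line; x runs from the loose half's end (-185 mm) to the fixed half's (+95), z up. Fixed half: x 0 to 95, 150 mm wide, top 22 mm above the table, joint face x = 0 with half a round cavity of radius 50 mm. Side rails inside y = +-76.5 mm, tops at 18 mm
- cavity (a point): centre of the round cavity's floor (on top of the base board, 8 mm above the table) when the mould is closed; axes as the base board's. Closed, the cavity is 100 mm across and 14 mm deep, open above, with a 2 mm chamfer at its mouth
- half: loose pale wooden half, 95 x 150 x 14 mm, 0.4 kg, on the base board between the rails, 40 to 65 mm from the fixed half. Origin: underside, middle of its joint face; x points to the fixed half, the block reaches back to x = -95 mm. Closed when its origin is at cavity. Black grip bar on top: 14 mm wide, 80 long (along y), 30 high, middle at x = -83 mm, top 44 mm above the underside
- plate: round aluminium plate, 96 mm across, 12 mm thick, 0.28 kg, in one place of the sloping stand. Origin: centre of its underside; z is its normal on the handle side (on the stand: up and to the front, 35 degrees off vertical), x up the slope, y level. Black grip bar across its middle: 14 mm wide, 66 long (along y), 30 high, top 42 mm above the underside
- square_plate: square aluminium press plate for another mould, 77 x 77 x 12 mm, with the same handle and axes, in the other place of the stand. To be left alone
- stand: fixed grey draining stand: board 250 mm wide, 130 mm along its 35 degree slope, rising along +x, front to -x. Origin: on the table, 55 mm below the middle of the board's face. Two places at y = +-65 mm (which plate is where varies); each plate rests on two pegs 10 mm thick, standing 12 mm off the board, 44 mm down the slope and 30 mm either side of its middle
- mug: white mug, 80 mm across, 90 mm high, upright; origin at the centre of its foot. To be left alone
- jar: amber glass jar with a steel cap, 72 mm across, 110 mm high, upright; origin at the centre of its foot. To be left alone
- spatula: spatula lying on the counter beyond the stand; origin under its middle. To be left alone
Things that resemble listed ones, but are neither listed nor needed, are in the scene too. Leave any pink look-alike of the plate alone.

How it is judged:
On the way, in this order (a step that is already met when the one before it is completed fails the run):
1. the loose half is slid flush against the fixed half (x of half in the frame of mould above -0.0025 m and angle between the x axis of half and the x axis of mould, either way round below 0.03 rad and z of half in the frame of mould below 0.0105 m), for 0.2 s.
2. the round plate lies flat on the floor of the closed cavity (all of step 1 and horizontal distance between plate and cavity below 0.0045 m and z of plate in the frame of cavity below 0.0025 m and angle between plate's own z axis and vertical below 0.04 rad), for 0.2 s.
At the end, for the whole second after the job is handed in: The loose half butts the fixed half (gap under 2.5 mm, square within 0.03 rad, down on the board) and the round plate lies in the cavity, handle up, its underside within 2.5 mm of the floor and its centre within 4.5 mm of the cavity's, tilted less than 0.04 rad, released and at rest (all of step 2 and linear speed of each of plate, half below 0.01 m/s); the robot touches nothing.
It fails at once if the square plate is moved by more than 20 mm (distance of square_plate from where it was at the start of the episode above 0.02 m).
It fails at once if the mug is moved by more than 30 mm or knocked over (distance of mug from where it was at the start of the episode above 0.03 m or angle between mug's own z axis and vertical above 0.5 rad).
It fails at once if the jar is moved by more than 30 mm or knocked over (distance of jar from where it was at the start of the episode above 0.03 m or angle between jar's own z axis and vertical above 0.5 rad).
It fails at once if the spatula is moved by more than 30 mm (distance of spatula from where it was at the start of the episode above 0.03 m).
It fails at once if the round plate is dropped (falls free, from more than about 2 cm above the cavity's floor) (contact force between the fingers and plate below 0.05 N and z of plate in the frame of cavity above 0.015 m and linear speed of plate above 0.3 m/s).
It also fails if it takes over 59 s, if anything falls off the work surface, if the arm or the gripper's body presses on something with over 40 N, if the wrist force passes 120 N, or if a joint passes its speed limit or range.

## Working session

There is one attempt and no reset: what is moved stays moved. The work goes in short steps, Python scripts to look and compute and a shell command to move; the robot and the scene stay as the last step left them, time stands still between calls to the robot, and variables do not carry over. Pictures are saved under pics/ and viewed, at most 10 in all, crops included, and the job is handed in when it is done.

```bash
ls; mkdir -p pics; cat > h.py <<'E'
import numpy as np, cv2
from plant import bot
from scipy.spatial.transform import Rotation as R
def shot(n):
    s=bot.sense(); im,d=bot.read_camera(n); p=bot.camera_params(n)
    f=im.shape[0]/2/np.tan(np.radians(p['fov_y'])/2)
    if 'extrinsics' in p: T=np.array(p['extrinsics'])
    else:
        q=s['orientation']; W=np.eye(4); W[:3,:3]=R.from_quat([q[1],q[2],q[3],q[0]]).as_matrix(); W[:3,3]=s['ee_pos']; T=W@np.array(p['mount'])
    return im,d,(f,p['cx'],p['cy'],T)
def ray(c,uv):
    f,cx,cy,T=c; uv=np.atleast_2d(uv).astype(float)
    r=np.c_[(uv[:,0]-cx)/f,(uv[:,1]-cy)/f,np.ones(len(uv))]
    return T[:3,3],r@T[:3,:3].T
def onz(c,uv,z):
    o,r=ray(c,uv); return o+r*((z-o[2])/r[:,2])[:,None]
def pts(c,d):
    v,u=np.mgrid[:d.shape[0],:d.shape[1]]
    o,r=ray(c,np.c_[u.ravel(),v.ravel()]); P=o+r*d.reshape(-1,1); P[d.ravel()==0]=np.nan
    return P.reshape(*d.shape,3)
E
python3 - <<'E'
from h import *
for n in('top','scene'):
    im,d,c=shot(n); cv2.imwrite(f'pics/{n}0.png',im[...,::-1]); np.savez(f'{n}0.npz',im=im,d=d,f=c[0],cx=c[1],cy=c[2],T=c[3])
    print(n,c,bot.camera_params(n))
print(bot.sense()); print(bot.camera_params('wrist'))
E
```

```text
pics
top (np.float64(511.6803937131836), 292.79701966536527, 203.68984332192446, array([[ 0.00327208, -0.99736822,  0.07242884,  0.4843713 ],
       [-0.99962158, -0.00524053, -0.02700439,  0.09315146],
       [ 0.02731289, -0.07231307, -0.99700794,  1.32291356],
       [ 0.        ,  0.        ,  0.        ,  1.        ]])) {'fov_y': 44.62771337423921, 'cx': 292.79701966536527, 'cy': 203.68984332192446, 'extrinsics': array([[ 0.00327208, -0.99736822,  0.07242884,  0.4843713 ],
       [-0.99962158, -0.00524053, -0.02700439,  0.09315146],
       [ 0.02731289, -0.07231307, -0.99700794,  1.32291356],
       [ 0.        ,  0.        ,  0.        ,  1.        ]])}
scene (np.float64(448.12435386310017), 282.5355239477751, 209.8229859407803, array([[ 0.4337283 ,  0.68214389, -0.58869303,  1.08665914],
       [ 0.9010188 , -0.32349162,  0.28899531, -0.18165487],
       [ 0.00669912, -0.65576893, -0.75493194,  0.73727568],
       [ 0.        ,  0.        ,  0.        ,  1.        ]])) {'fov_y': 50.21744857174404, 'cx': 282.5355239477751, 'cy': 209.8229859407803, 'extrinsics': array([[ 0.43372
[... 666 characters left out ...]
'orientation': array([-8.65455081e-04,  9.90092091e-01,  1.40416872e-01, -6.35576999e-05]), 'wrist_force': array([-0.05804701,  0.01765278,  0.22459333]), 'wrist_torque': array([-0.0709974 ,  0.05158768, -0.03319805]), 'gripper_force': 0.0, 'width': 0.08800744938692599}
{'fov_y': 69.55718028647367, 'cx': 271.708540032855, 'cy': 204.89476888660514, 'mount': array([[ 1.34908466e-03, -9.59724070e-01, -2.80941079e-01,
         7.67953441e-02],
       [ 9.99999081e-01,  1.33241349e-03,  2.50351883e-04,
         9.81668173e-04],
       [ 1.34060955e-04, -2.80941159e-01,  9.59724985e-01,
        -1.61420681e-01],
       [ 0.00000000e+00,  0.00000000e+00,  0.00000000e+00,
         1.00000000e+00]])}
```

View pics/top0.png

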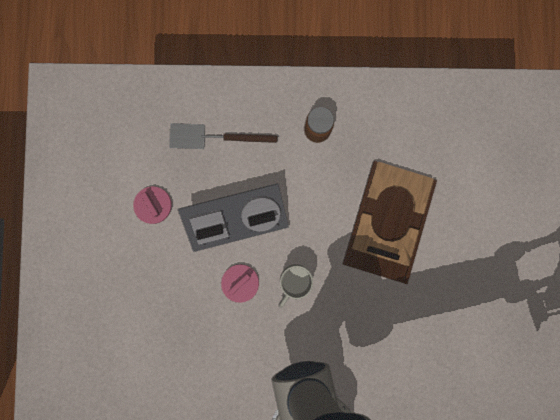

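View pics/scene0.png

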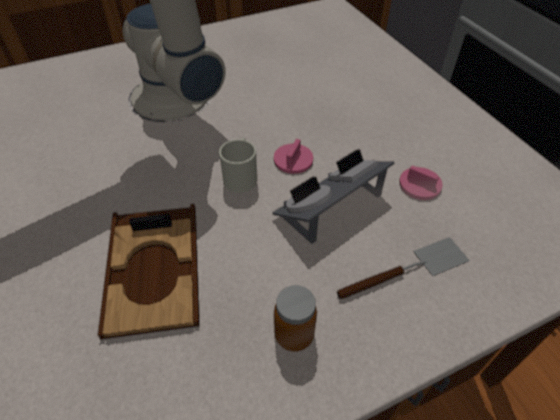

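Top view: the round aluminium plate is at (262,215) on the stand and the square plate at (209,229). Pink look-alikes are at (152,204) and (240,283), the mug at (296,282), the jar at (320,120) and the spatula at (220,136). The mould is around (393,220), with its loose half and bar at (383,253) and the fixed half up the picture. By the description I choose the round grey plate on the stand at (262,215). The scene view agrees: round plate at (306,192).

```bash
cat > m1.py <<'E'
from h import *
for n in('top','scene'):
    z=np.load(n+'0.npz'); im,d=z['im'],z['d']; c=(float(z['f']),float(z['cx']),float(z['cy']),z['T']); P=pts(c,d)
    if n=='top': L=[('round',262,215),('square',209,229),('bar',262,219),('mug',296,282),('jar',320,120),('fix',405,178),('board',393,212),('halfbar',383,253),('tbl',100,300)]
    else: L=[('round',318,200),('bar',305,190),('fix',150,312),('halfbar',150,222),('board',150,275),('tbl',80,120)]
    for k,u,v in L: print(n,k,P[v,u].round(4),im[v,u])
    if n=='top':
        hsv=cv2.cvtColor(im,cv2.COLOR_RGB2HSV)
        cr=im[150:300,170:450]; cv2.imwrite('pics/crop1.png',cv2.resize(cr,None,fx=2.8,fy=2.8,interpolation=cv2.INTER_CUBIC)[...,::-1])
E
python3 m1.py
```

```text
top round [0.5466 0.1341 0.0828] [41 41 37]
top square [0.5122 0.2615 0.0829] [39 36 36]
top bar [0.5367 0.1339 0.0879] [40 42 34]
top mug [0.3793 0.0485 0.0018] [101  99  93]
top jar [ 0.7758 -0.0049  0.1067] [105 103 103]
top fix [ 0.6467 -0.2309  0.022 ] [131 102  76]
top board [ 0.5596 -0.2017  0.0094] [69 50 41]
top halfbar [ 0.455  -0.1654  0.0548] [29 30 29]
top tbl [3.334e-01 5.448e-01 3.000e-04] [148 141 136]
scene round [0.5898 0.139  0.0914] [97 95 95]
scene bar [0.549  0.1321 0.0839] [23 23 25]
scene fix [ 0.6435 -0.2221  0.0217] [124  96  63]
scene halfbar [ 0.4638 -0.1694  0.0464] [13 13  7]
scene board [ 0.5576 -0.2027  0.0074] [63 36 18]
scene tbl [ 0.0069 -0.2442  0.0031] [146 137 132]
```

View pics/crop1.png

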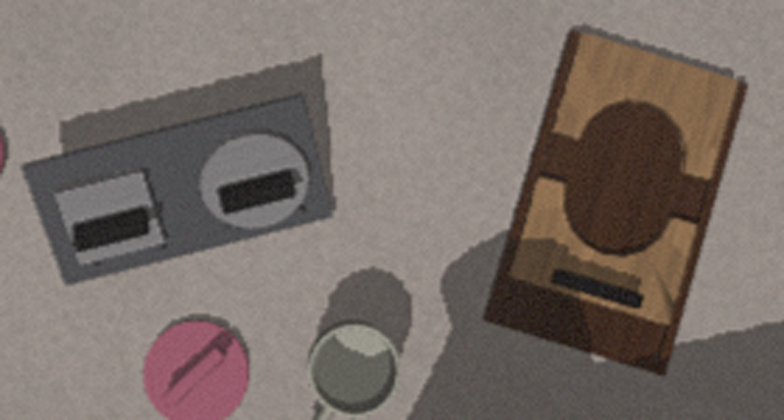

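The crop confirms the round plate at crop (255,180) beside the square one at (112,217), with handles pointing to the front. The mould's fixed half is at the top of the crop, and the loose half has its bar at (597,287). Next I go over the mould with the wrist camera.

```bash
python3 -m handwheel '[{"dx":0.13,"dy":0.14,"wz":0.0147,"gripper":1},{"dx":0.13,"dy":0.14,"wz":0.0147,"gripper":1},{"dx":0.13,"dy":0.14,"wz":0.0147,"gripper":1},{"dx":0.13,"dy":0.14,"wz":0.0147,"gripper":1},{"dx":0.13,"dy":0.14,"wz":0.0147,"gripper":1}]'
python3 -m handwheel '[{"dx":0.13,"dy":0.14,"wz":0.0147,"gripper":1},{"dx":0.13,"dy":0.14,"wz":0.0147,"gripper":1},{"dx":0.13,"dy":0.14,"wz":0.0147,"gripper":1},{"dx":0.13,"dy":0.14,"wz":0.0147,"gripper":1},{"dx":0.13,"dy":0.14,"wz":0.0147,"gripper":1}]'
python3 -m handwheel '[{"dx":0.13,"dy":0.14,"wz":0.0147,"gripper":1},{"gripper":1},{"gripper":1},{"gripper":1}]'
python3 - <<'E'
from h import *
im,d,c=shot('wrist'); np.savez('w1.npz',im=im,d=d,f=c[0],cx=c[1],cy=c[2],T=c[3]); cv2.imwrite('pics/w1.png',im[...,::-1])
E
```

```text
schema error: expected keys dx, dy, dz, wx, wy, wz, gripper
schema error: expected keys dx, dy, dz, wx, wy, wz, gripper
schema error: expected keys dx, dy, dz, wx, wy, wz, gripper
```

View pics/w1.png

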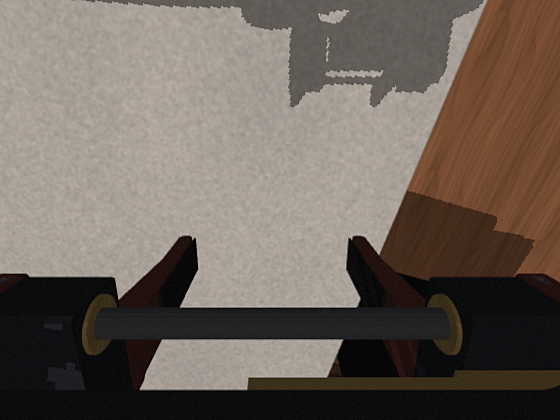

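The rows need all seven keys, so nothing moved. The wrist picture shows only the table, with the fingers below row 240. I'll aim the TCP a bit to the mould's right.

```bash
python3 -m handwheel '[{"dx":0.125,"dy":0.115,"dz":0,"wx":0,"wy":0,"wz":0.0147,"gripper":1},{"dx":0.125,"dy":0.115,"dz":0,"wx":0,"wy":0,"wz":0.0147,"gripper":1},{"dx":0.125,"dy":0.115,"dz":0,"wx":0,"wy":0,"wz":0.0147,"gripper":1},{"dx":0.125,"dy":0.115,"dz":0,"wx":0,"wy":0,"wz":0.0147,"gripper":1},{"dx":0.125,"dy":0.115,"dz":0,"wx":0,"wy":0,"wz":0.0147,"gripper":1}]'
python3 -m handwheel '[{"dx":0.125,"dy":0.115,"dz":0,"wx":0,"wy":0,"wz":0.0147,"gripper":1},{"dx":0.125,"dy":0.115,"dz":0,"wx":0,"wy":0,"wz":0.0147,"gripper":1},{"dx":0.125,"dy":0.115,"dz":0,"wx":0,"wy":0,"wz":0.0147,"gripper":1},{"dx":0.125,"dy":0.115,"dz":0,"wx":0,"wy":0,"wz":0.0147,"gripper":1},{"dx":0.125,"dy":0.115,"dz":0,"wx":0,"wy":0,"wz":0.0147,"gripper":1}]'
python3 -m handwheel '[{"dx":0.125,"dy":0.115,"dz":0,"wx":0,"wy":0,"wz":0.0147,"gripper":1},{"dx":0,"dy":0,"dz":0,"wx":0,"wy":0,"wz":0,"gripper":1},{"dx":0,"dy":0,"dz":0,"wx":0,"wy":0,"wz":0,"gripper":1}]'
python3 - <<'E'
from h import *
im,d,c=shot('wrist'); np.savez('w1.npz',im=im,d=d,f=c[0],cx=c[1],cy=c[2],T=c[3]); cv2.imwrite('pics/w1b.png',im[...,::-1])
E
```

```text
clock: 0.65
ee_pos: [0.324, -0.4312, 0.2223]
orientation: [-0.0, 0.931, 0.365, -0.0]
wrist_force: [1.1, -0.4, 0.2]
width: 0.0882
gripper_force: 0.0
clock: 1.15
ee_pos: [0.4803, -0.2874, 0.2224]
orientation: [-0.0, 0.823, 0.568, -0.0]
wrist_force: [0.0, 0.2, -0.6]
width: 0.0881
gripper_force: 0.0
clock: 1.45
ee_pos: [0.5108, -0.2595, 0.222]
orientation: [-0.0, 0.796, 0.605, -0.0]
wrist_force: [-0.2, -0.7, -0.2]
width: 0.0876
gripper_force: 0.0
```

View pics/w1b.png

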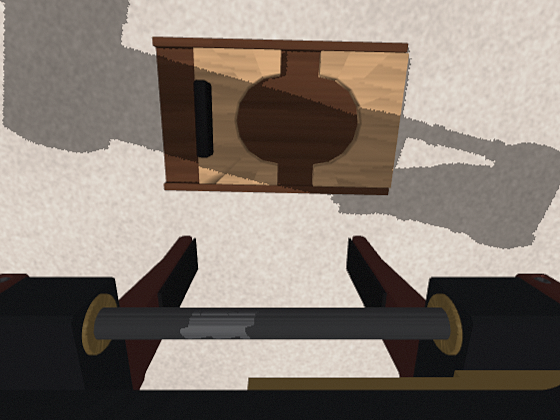

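The wrist view shows the mould clearly: rails at rows 45 and 188, bar at (204,118), half's joint face at column ~280, fixed half's at ~316, and the fixed half's end at ~400.

```bash
cat > mould.py <<'E'
from h import *
import sys
def mould(im,d,c,info=True):
    P=pts(c,d); g=im.astype(float)
    # wood: strong red over blue; pale: blob of pixels on z~22 mm by depth
    wood=(g[...,0]>1.25*g[...,2])&(np.arange(420)[:,None]<235)
    top=wood&(P[...,2]>.0165)&(P[...,2]<.03)
    Lum=g.sum(2); 
    sat=1-g[...,2]/g[...,0]
    vals=[]
    return P,wood,top,sat
if __name__=='__main__':
    z=np.load(sys.argv[1]); im,d=z['im'],z['d']; c=(float(z['f']),float(z['cx']),float(z['cy']),z['T'])
    P,wood,top,sat=mould(im,d,c)
    for k,u,v in[('half',230,75),('half2',235,170),('fix',385,80),('fix2',380,150),('board',297,120),('board2',180,130),('rail',250,45),('rail2',250,187),('bar',204,118)]:
        q=P[v-2:v+3,u-2:u+3].reshape(-1,3); print(k,np.nanmean(q,0).round(4),np.nanstd(q[:,2]).round(4),im[v,u],sat[v,u].round(2))
    v=bot.sense()
    for r in (65,175): print(r,[(u,*im[r,u]) for u in range(270,330,3)])
E
python3 mould.py w1.npz
```

```text
half [ 0.4984 -0.1313  0.0212] 0.0008 [182 143 104] 0.43
half2 [ 0.4719 -0.2342  0.0213] 0.0008 [112  88  65] 0.42
fix [ 0.6631 -0.1824  0.0211] 0.0007 [189 149 109] 0.42
fix2 [ 0.6446 -0.2573  0.0211] 0.0007 [115  91  67] 0.42
board [ 0.5592 -0.1982  0.0072] 0.0009 [50 33 22] 0.56
board2 [ 0.42   -0.1717  0.0071] 0.0007 [46 27 15] 0.67
rail [ 0.5283 -0.1077  0.0174] 0.0008 [85 52 35] 0.59
rail2 [ 0.4828 -0.2599  0.0173] 0.0007 [91 57 40] 0.56
bar [ 0.4619 -0.1686  0.0513] 0.0007 [16 16 18] -0.12
65 [(270, np.uint8(212), np.uint8(167), np.uint8(122)), (273, np.uint8(213), np.uint8(168), np.uint8(122)), (276, np.uint8(213), np.uint8(168), np.uint8(123)), (279, np.uint8(227), np.uint8(180), np.uint8(131)), (282, np.uint8(47), np.uint8(29), np.uint8(18)), (285, np.uint8(53), np.uint8(34), np.uint8(23)), (288, np.uint8(92), np.uint8(59), np.uint8(41)), (291, np.uint8(90), np.uint8(55), np.uint8(39)), (294, np.uint8(90), np.uint8(58), np.uint8(39)), (297, np.uint8(89), np.uint8(56), np.uint8(38)), (300, np.uint8(89), np.uint8(56), np.uint8(38)), (303, np.uint8(89), np.uint8(54), np.uint8(
[... 880 characters left out ...]
uint8(30), np.uint8(19)), (300, np.uint8(51), np.uint8(33), np.uint8(21)), (303, np.uint8(52), np.uint8(33), np.uint8(23)), (306, np.uint8(50), np.uint8(34), np.uint8(23)), (309, np.uint8(51), np.uint8(31), np.uint8(23)), (312, np.uint8(89), np.uint8(66), np.uint8(49)), (315, np.uint8(119), np.uint8(94), np.uint8(69)), (318, np.uint8(116), np.uint8(91), np.uint8(66)), (321, np.uint8(117), np.uint8(92), np.uint8(68)), (324, np.uint8(118), np.uint8(94), np.uint8(69)), (327, np.uint8(117), np.uint8(92), np.uint8(67))]mould.py:9: RuntimeWarning: divide by zero encountered in divide
  sat=1-g[...,2]/g[...,0]
mould.py:9: RuntimeWarning: invalid value encountered in divide
  sat=1-g[...,2]/g[...,0]
```

```bash
cat > mould.py <<'E'
from h import *
import sys, warnings; warnings.filterwarnings('ignore')
def load(fn):
    z=np.load(fn); return z['im'],z['d'],(float(z['f']),float(z['cx']),float(z['cy']),z['T'])
def measure(im,d,c,ref=None):
    g=cv2.GaussianBlur(im,(3,3),0).astype(float); sat=1-g[...,2]/g[...,0]
    P=pts(c,d); P=np.nan_to_num(P); rows=np.arange(420)[:,None]<235
    wood=(sat>.3)&rows&(P[...,2]>.003)&(P[...,2]<.035)
    pale=((sat>.33)&(sat<.5)&wood&(P[...,2]>.012)).astype(np.uint8)
    pale=cv2.morphologyEx(pale,cv2.MORPH_OPEN,np.ones((3,3)))
    n,lab,st,ce=cv2.connectedComponentsWithStats(pale); big=[i for i in range(1,n) if st[i,4]>2500]
    out=[]
    for i in big:
        w=onz(c,np.argwhere(lab==i)[:,::-1],.022)[:,:2]; out.append(w)
        r=cv2.minAreaRect((w*1000).astype(np.float32)); print('blob',st[i],'rect',np.round(r[0],1),np.round(r[1],1),round(r[2],2))
    return out,lab,big,wood
def frame(out,yaw):
    e=np.array([np.cos(yaw),np.sin(yaw)]); f=np.array([-e[1],e[0]])
    for w in out:
        x,y=w@e*1000,w@f*1000; 
        # profile of x-edges at the outer 18 mm on each side, of y-edges over all x
        y0,y1=np.percentile(y,.3),np.percentile(y,99.7)
        for n,m in(('y-',y<y0+18),('y+',y>y1-18)):
            b=np.round((y[m]))//3; lo=[x[m][b==k].min() for k in np.unique(b) if (b==k).sum()>30]; hi=[x[m][b==k].max() for k in np.unique(b) if (b==k).sum()>30]
            print(n,'x lo',np.median(lo).round(1),'hi',np.median(hi).round(1),end=' | ')
        bx=np.round(x)//4; k=[q for q in np.unique(bx) if (bx==q).sum()>40]
        print('y mid', np.median([(y[bx==q].min()+y[bx==q].max())/2 for q in k]).round(1),'width',np.median([np.ptp(y[bx==q]) for q in k]).round(1))
if __name__=='__main__':
    im,d,c=load(sys.argv[1]); out,lab,big,wood=measure(im,d,c)
    w=onz(c,np.argwhere(wood)[:,::-1],.018)[:,:2]; h=cv2.minAreaRect((w*1000).astype(np.float32)); print('all',h)
    frame(out,np.radians(float(sys.argv[2])))
E
python3 mould.py w1.npz -16
```

```text
blob [ 193   47   88  139 7183] rect [ 491.7 -179.6] [151.3  94.8] 73.17
blob [ 312   50   96  138 8427] rect [ 624.2 -219.6] [151.2  95.9] 73.12
all ((537.7783813476562, -193.4292449951172), (170.20608520507812, 279.7803039550781), 73.18072509765625)
y- x lo 474.5 hi 567.8 | y+ x lo 476.2 hi 570.3 | y mid -37.0 width 150.2
y- x lo 612.4 hi 706.9 | y+ x lo 614.0 hi 708.9 | y mid -39.1 width 149.9
```

The mould yaw is -16.85° and the cavity is about (0.579,-0.206). The half's bar is at about (0.458,-0.169), and the gap is about 43.4 mm. The heights match the text. Next I approach the bar.

```bash
python3 -m handwheel '[{"dx":-0.071,"dy":0.12,"dz":-0.14,"wx":0,"wy":0,"wz":-0.0038,"gripper":1},{"dx":-0.071,"dy":0.12,"dz":-0.14,"wx":0,"wy":0,"wz":0,"gripper":1},{"dx":-0.07,"dy":0.12,"dz":-0.14,"wx":0,"wy":0,"wz":0,"gripper":1},{"dx":0,"dy":0,"dz":-0.16,"wx":0,"wy":0,"wz":0,"gripper":1},{"dx":0,"dy":0,"dz":0,"wx":0,"wy":0,"wz":0,"gripper":1}]'
python3 -m handwheel '[{"dx":0,"dy":0,"dz":-0.1,"wx":0,"wy":0,"wz":0,"gripper":1},{"dx":0,"dy":0,"dz":-0.1,"wx":0,"wy":0,"wz":0,"gripper":1},{"dx":0,"dy":0,"dz":0,"wx":0,"wy":0,"wz":0,"gripper":1}]'
```

```text
clock: 2.0
ee_pos: [0.4534, -0.1693, 0.072]
orientation: [-0.004, 0.804, 0.594, -0.003]
wrist_force: [-0.3, -0.3, -0.6]
width: 0.0877
gripper_force: 0.0
clock: 2.3
ee_pos: [0.4561, -0.1709, 0.0263]
orientation: [-0.002, 0.805, 0.594, -0.001]
wrist_force: [-0.6, -0.0, -0.6]
width: 0.0876
gripper_force: 0.0
```

```bash
python3 -m handwheel '[{"dx":0,"dy":0,"dz":0,"wx":0,"wy":0,"wz":0,"gripper":-1},{"dx":0,"dy":0,"dz":0,"wx":0,"wy":0,"wz":0,"gripper":-1},{"dx":0,"dy":0,"dz":0,"wx":0,"wy":0,"wz":0,"gripper":-1},{"dx":0,"dy":0,"dz":0,"wx":0,"wy":0,"wz":0,"gripper":-1},{"dx":0,"dy":0,"dz":0,"wx":0,"wy":0,"wz":0,"gripper":-1}]'
python3 -m handwheel '[{"dx":0,"dy":0,"dz":0,"wx":0,"wy":0,"wz":0,"gripper":-1},{"dx":0,"dy":0,"dz":0,"wx":0,"wy":0,"wz":0,"gripper":-1},{"dx":0,"dy":0,"dz":0,"wx":0,"wy":0,"wz":0,"gripper":-1}]'
```

```text
clock: 2.8
ee_pos: [0.4579, -0.1702, 0.0283]
orientation: [0.0, 0.804, 0.595, 0.0]
wrist_force: [0.1, -0.6, -0.4]
width: 0.051
gripper_force: 0.0
clock: 3.1
ee_pos: [0.4576, -0.17, 0.0276]
orientation: [-0.0, 0.804, 0.595, -0.0]
wrist_force: [0.3, -0.2, -0.8]
width: 0.0269
gripper_force: 0.0
```

```bash
python3 -m handwheel '[{"dx":0,"dy":0,"dz":0,"wx":0,"wy":0,"wz":0,"gripper":-1},{"dx":0,"dy":0,"dz":0,"wx":0,"wy":0,"wz":0,"gripper":-1},{"dx":0,"dy":0,"dz":0,"wx":0,"wy":0,"wz":0,"gripper":-1},{"dx":0,"dy":0,"dz":0,"wx":0,"wy":0,"wz":0,"gripper":-1}]'
```

```text
clock: 3.5
ee_pos: [0.4575, -0.17, 0.0276]
orientation: [-0.0, 0.804, 0.595, -0.0]
wrist_force: [-0.9, 0.6, 0.0]
width: 0.0136
gripper_force: 30.0
```

```bash
python3 -m handwheel '[{"dx":0.029,"dy":-0.0088,"dz":0,"wx":0,"wy":0,"wz":0,"gripper":-1},{"dx":0.029,"dy":-0.0088,"dz":0,"wx":0,"wy":0,"wz":0,"gripper":-1},{"dx":0.029,"dy":-0.0088,"dz":0,"wx":0,"wy":0,"wz":0,"gripper":-1},{"dx":0.029,"dy":-0.0088,"dz":0,"wx":0,"wy":0,"wz":0,"gripper":-1},{"dx":0.029,"dy":-0.0088,"dz":0,"wx":0,"wy":0,"wz":0,"gripper":-1}]'
python3 -m handwheel '[{"dx":0.008,"dy":-0.0024,"dz":0,"wx":0,"wy":0,"wz":0,"gripper":-1},{"dx":0.008,"dy":-0.0024,"dz":0,"wx":0,"wy":0,"wz":0,"gripper":-1},{"dx":0.006,"dy":-0.0018,"dz":0,"wx":0,"wy":0,"wz":0,"gripper":-1},{"dx":0,"dy":0,"dz":0,"wx":0,"wy":0,"wz":0,"gripper":-1}]'
```

```text
clock: 4.0
ee_pos: [0.4942, -0.1812, 0.0275]
orientation: [-0.0, 0.804, 0.595, -0.0]
wrist_force: [-4.9, 1.8, 3.1]
width: 0.0137
gripper_force: 30.0
clock: 4.4
ee_pos: [0.4996, -0.1828, 0.0276]
orientation: [-0.0, 0.804, 0.595, 0.0]
wrist_force: [-2.3, 1.4, 1.5]
width: 0.0139
gripper_force: 30.0
```

```bash
python3 -m handwheel '[{"dx":0.004,"dy":-0.0012,"dz":0,"wx":0,"wy":0,"wz":0,"gripper":-1},{"dx":0.004,"dy":-0.0012,"dz":0,"wx":0,"wy":0,"wz":0,"gripper":-1},{"dx":0,"dy":0,"dz":0,"wx":0,"wy":0,"wz":0,"gripper":-1}]'
```

```text
clock: 4.7
ee_pos: [0.4998, -0.183, 0.0276]
orientation: [-0.001, 0.804, 0.595, -0.001]
wrist_force: [-11.5, 3.1, 6.3]
width: 0.0137
gripper_force: 30.0
```

```bash
python3 -m handwheel '[{"dx":0,"dy":0,"dz":0,"wx":0,"wy":0,"wz":0,"gripper":1},{"dx":0,"dy":0,"dz":0,"wx":0,"wy":0,"wz":0,"gripper":1},{"dx":0,"dy":0,"dz":0,"wx":0,"wy":0,"wz":0,"gripper":1},{"dx":0,"dy":0,"dz":0,"wx":0,"wy":0,"wz":0,"gripper":1},{"dx":0,"dy":0,"dz":0.08,"wx":0,"wy":0,"wz":0,"gripper":1}]'
python3 -m handwheel '[{"dx":0,"dy":0,"dz":0.16,"wx":0,"wy":0,"wz":0,"gripper":1},{"dx":0.07,"dy":-0.1,"dz":0.13,"wx":0,"wy":0,"wz":0,"gripper":1},{"dx":0.06,"dy":-0.1,"dz":0.13,"wx":0,"wy":0,"wz":0,"gripper":1},{"dx":0.05,"dy":-0.1,"dz":0.13,"wx":0,"wy":0,"wz":0,"gripper":1},{"dx":0,"dy":0,"dz":0,"wx":0,"wy":0,"wz":0,"gripper":1}]'
python3 -m handwheel '[{"dx":0,"dy":0,"dz":0,"wx":0,"wy":0,"wz":0,"gripper":1},{"dx":0,"dy":0,"dz":0,"wx":0,"wy":0,"wz":0,"gripper":1},{"dx":0,"dy":0,"dz":0,"wx":0,"wy":0,"wz":0,"gripper":1}]'
cat > closed.py <<'E'
from mould import *
import sys
def floor(im,d,c,yaw):
    g=cv2.GaussianBlur(im,(3,3),0).astype(float); sat=1-g[...,2]/g[...,0]; P=np.nan_to_num(pts(c,d))
    m=((sat>.5)&(np.arange(420)[:,None]<240)).astype(np.uint8); m=cv2.morphologyEx(m,cv2.MORPH_OPEN,np.ones((5,5)))
    n,lab,st,ce=cv2.connectedComponentsWithStats(m)
    for i in range(1,n):
        if st[i,4]>3000 and st[i,2]<1.4*st[i,3]<2*st[i,2]:
            cn=max(cv2.findContours((lab==i).astype(np.uint8),0,1)[0],key=len)[:,0]
            for z in(.008,.015,.022): w=onz(c,cn,z)[:,:2]*1000; print('cavity z',z,np.round(cv2.fitEllipse(w.astype(np.float32)),2).tolist() if 0 else [np.round(t,1) for t in cv2.fitEllipse(w.astype(np.float32))])
if __name__=='__main__':
    im,d,c=shot('wrist'); np.savez('w2.npz',im=im,d=d,f=c[0],cx=c[1],cy=c[2],T=c[3]); cv2.imwrite('pics/w2.png',im[...,::-1])
    out,lab,big,wood=measure(im,d,c); w=onz(c,np.argwhere(wood)[:,::-1],.018)[:,:2]; print('all',cv2.minAreaRect((w*1000).astype(np.float32))); floor(im,d,c,0)
E
python3 closed.py
```

```text
clock: 5.2
ee_pos: [0.4998, -0.1826, 0.0447]
orientation: [-0.002, 0.804, 0.595, -0.001]
wrist_force: [-0.8, 0.3, 0.1]
width: 0.0505
gripper_force: 0.0
clock: 5.7
ee_pos: [0.5488, -0.2618, 0.1905]
orientation: [0.004, 0.805, 0.594, 0.002]
wrist_force: [-0.2, 0.5, -0.1]
width: 0.0869
gripper_force: 0.0
clock: 6.0
ee_pos: [0.5456, -0.2572, 0.1832]
orientation: [-0.001, 0.804, 0.595, -0.001]
wrist_force: [-0.4, -0.1, -0.1]
width: 0.0877
gripper_force: 0.0
blob [  193    54   195   150 18777] rect [ 579.7 -205.7] [150.2 189.5] 73.18
all ((537.89453125, -192.912353515625), (169.32025146484375, 279.6155090332031), 73.18294525146484)
cavity z 0.008 [array([ 579.8, -206.1]), array([97. , 97.5]), np.float64(111.0)]
cavity z 0.015 [array([ 579.6, -205.6]), array([95. , 95.5]), np.float64(111.0)]
cavity z 0.022 [array([ 579.4, -205.2]), array([93. , 93.4]), np.float64(111.0)]
```

View pics/w2.png

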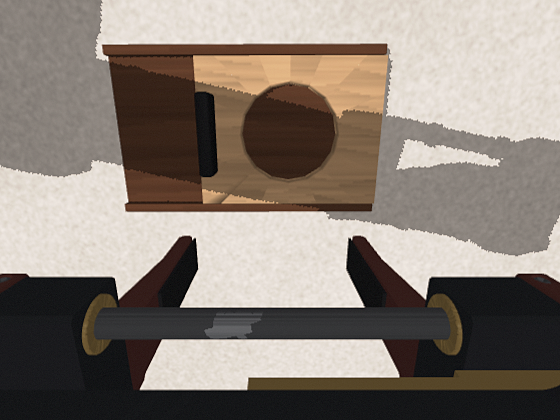

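Closed: the pale block measures 189.5 mm and the round cavity is at (290,131), which puts its centre at about (0.5796,-0.206). Next is the stand.

```bash
python3 -m handwheel '[{"dx":0.011,"dy":0.19,"dz":0.055,"wx":0,"wy":0,"wz":0.0123,"gripper":1},{"dx":0.011,"dy":0.19,"dz":0.055,"wx":0,"wy":0,"wz":0.0123,"gripper":1},{"dx":0.011,"dy":0.19,"dz":0.055,"wx":0,"wy":0,"wz":0.0123,"gripper":1},{"dx":0.011,"dy":0.19,"dz":0.055,"wx":0,"wy":0,"wz":0.0123,"gripper":1},{"dx":0.011,"dy":0.19,"dz":0.055,"wx":0,"wy":0,"wz":0.0123,"gripper":1}]'
python3 -m handwheel '[{"dx":0.011,"dy":0.19,"dz":0.055,"wx":0,"wy":0,"wz":0.0123,"gripper":1},{"dx":0.011,"dy":0.19,"dz":0.055,"wx":0,"wy":0,"wz":0.0123,"gripper":1},{"dx":0,"dy":0,"dz":0,"wx":0,"wy":0,"wz":0,"gripper":1},{"dx":0,"dy":0,"dz":0,"wx":0,"wy":0,"wz":0,"gripper":1},{"dx":0,"dy":0,"dz":0,"wx":0,"wy":0,"wz":0,"gripper":1}]'
python3 - <<'E'
from h import *
im,d,c=shot('wrist'); np.savez('w3.npz',im=im,d=d,f=c[0],cx=c[1],cy=c[2],T=c[3]); cv2.imwrite('pics/w3.png',im[...,::-1])
E
```

```text
clock: 6.55
ee_pos: [0.5593, -0.0186, 0.2538]
orientation: [-0.0, 0.673, 0.739, -0.0]
wrist_force: [0.2, -0.1, -0.1]
width: 0.0879
gripper_force: 0.0
clock: 7.05
ee_pos: [0.5652, 0.0734, 0.2804]
orientation: [-0.0, 0.616, 0.788, -0.001]
wrist_force: [0.1, -0.4, -0.5]
width: 0.0877
gripper_force: 0.0
```

View pics/w3.png

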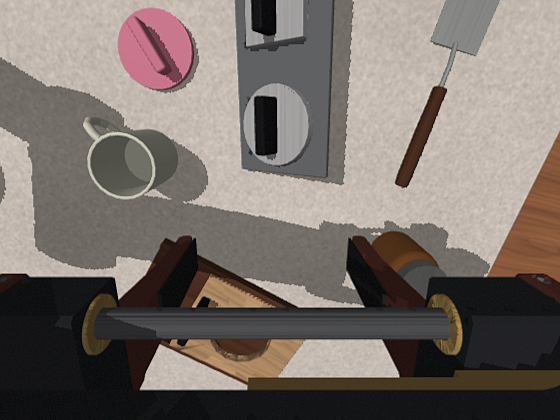

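The round plate's disc is at (279,123) with its bar at (265,125). The square plate is at the top of the picture, the mug at (130,165), and a pink look-alike at (155,48). Next I measure the plate plane, centre and bar.

```bash
cat > plate.py <<'E'
from mould import *
def plane(Q):
    for _ in range(4):
        m=Q.mean(0); n=np.linalg.svd(Q-m,full_matrices=False)[2][2]; n*=np.sign(n[2]); r=(Q-m)@n; Q=Q[abs(r)<max(2*np.std(r),.0008)]
    return m,n,np.std(r)
def cast(c,uv,m,n):
    o,r=ray(c,uv); return o+r*(((m-o)@n)/(r@n))[:,None]
im,d,c=load('w3.npz'); P=pts(c,d); g=im.astype(float); L=g.mean(2); sat=(g.max(2)-g.min(2))/(g.max(2)+1)
box=np.zeros(L.shape,bool); box[70:178,236:335]=1
# stand board: fit plane from grey side strip
bm=np.zeros_like(box); bm[90:165,315:326]=1
mb,nb,sb=plane(P[bm&np.isfinite(P[...,2])]); print('board n',nb.round(4),'tilt',np.degrees(np.arccos(nb[2])).round(2),'yaw',np.degrees(np.arctan2(-nb[1],-nb[0])).round(2),sb)
# colours
for k,u,v in(('plate',295,123),('plate2',285,100),('bar',265,125),('stand',320,120)): print(k,im[v,u],P[v,u].round(4),'off board mm',((P[v,u]-mb)@nb*1000).round(1))
h=(P-mb)@nb*1000
pm=box&(h>8)&(h<16)&(L>90)
mp,npl,sp=plane(P[pm]); print('plate n',npl.round(4),'tilt',np.degrees(np.arccos(npl[2])).round(2),'yaw',np.degrees(np.arctan2(-npl[1],-npl[0])).round(2),sp, 'thick',((mp-mb)@nb*1000).round(1))
yaw=np.arctan2(-npl[1],-npl[0]); n=npl; ys=np.array([-np.sin(yaw),np.cos(yaw),0]); xs=np.cross(ys,n)
# disc outline on top plane: right side & full
m8=cv2.morphologyEx(((h>6)&box).astype(np.uint8),cv2.MORPH_OPEN,np.ones((3,3))); 
cn=max(cv2.findContours(m8,0,1)[0],key=len)[:,0]; w=cast(c,cn,mp,n); a=np.c_[(w-mp)@xs,(w-mp)@ys]*1000
(cx,cy),r=cv2.minEnclosingCircle(a.astype(np.float32)); e=cv2.fitEllipse(a.astype(np.float32)); print('circle',cx,cy,r,'ell',e)
lum=(box&(L>105)&(h>5)).astype(np.uint8); w=cast(c,np.argwhere(lum)[:,::-1],mp,n); hull=cv2.convexHull((np.c_[(w-mp)@xs,(w-mp)@ys]*1000).astype(np.float32)); print('bright hull',cv2.fitEllipse(hull),cv2.minEnclosingCircle(hull))
C=mp+xs*cx/1000+ys*cy/1000
# bar top by depth & colour
bar=box&(L<60)&(h>30); mt=np.nanmean(P[bar],0); print('bar top h',np.nanmedian(h[bar]).round(1),'N',bar.sum()); 
bt=mp+n*.030; w=cast(c,np.argwhere(bar)[:,::-1],bt,n); a=np.c_[(w-mp)@xs,(w-mp)@ys]*1000; print('bar rect',cv2.minAreaRect(a.astype(np.float32)))
print('mp',mp,'C top',C); 
E
python3 plate.py
```

```text
board n [-0.5586 -0.148   0.8162] tilt 35.3 yaw 14.84 0.0005702802802091745
plate [162 160 160] [0.574  0.1466 0.0814] off board mm 11.9
plate2 [159 155 156] [0.5567 0.1684 0.0743] off board mm 12.6
bar [16 14 17] [0.5412 0.1363 0.0897] off board mm 38.6
stand [97 98 99] [0.6004 0.1566 0.0854] off board mm -1.0
plate n [-0.5536 -0.1462  0.8199] tilt 34.93 yaw 14.79 0.0005328358731235885 thick 12.3
circle -12.082489013671875 -1.3786753416061401 54.29248809814453 ell ((-8.496784210205078, -1.9343315362930298), (95.2737045288086, 100.5149154663086), 87.56856536865234)
bright hull ((-7.861593246459961, -1.9658639430999756), (94.9078369140625, 96.37544250488281), 110.232177734375) ((-7.464696884155273, -1.0528030395507812), 49.18199920654297)
bar top h 41.4 N 834
bar rect ((-2.5870418548583984, -2.163349151611328), (63.55598449707031, 21.366230010986328), 89.9896011352539)
mp [0.55642449 0.1417319  0.06891968] C top [0.54719857 0.13787004 0.06200191]
```

```bash
python3 - <<'E'
from mould import *
im,d,c=load('top0.npz'); P=pts(c,d); m=(P[...,2]>.08)&(P[...,2]<.1); m[:, :270]=0; m[:,330:]=0; m[:255]=0; m[310:]=0
q=np.argwhere(m)[:,::-1].astype(np.float32); w=onz(c,q,.09)[:,:2]; print('mug',cv2.minEnclosingCircle((w*1000).astype(np.float32)),m.sum(),w.min(0),w.max(0))
E
python3 -m handwheel '[{"dx":-0.05,"dy":0.04,"dz":-0.11,"wx":0.005,"wy":-0.0188,"wz":0.0022,"gripper":1},{"dx":-0.05,"dy":0.04,"dz":-0.11,"wx":0.005,"wy":-0.0188,"wz":0,"gripper":1},{"dx":-0.05,"dy":0.04,"dz":-0.11,"wx":0.005,"wy":-0.0188,"wz":0,"gripper":1},{"dx":-0.05,"dy":0.04,"dz":-0.11,"wx":0.005,"wy":-0.0188,"wz":0,"gripper":1},{"dx":-0.05,"dy":0.04,"dz":-0.11,"wx":0.005,"wy":-0.0188,"wz":0,"gripper":1}]'
python3 -m handwheel '[{"dx":0,"dy":0,"dz":0,"wx":0,"wy":0,"wz":0,"gripper":1},{"dx":0,"dy":0,"dz":0,"wx":0,"wy":0,"wz":0,"gripper":1},{"dx":0,"dy":0,"dz":0,"wx":0,"wy":0,"wz":0,"gripper":1}]'
cat > fr.py <<'E'
from h import *
s=bot.sense(); q=s['orientation']; M=R.from_quat([q[1],q[2],q[3],q[0]]); A=M.as_matrix(); print('pos',s['ee_pos'].round(4)); print('x',A[:,0].round(4),'y',A[:,1].round(4),'z',A[:,2].round(4)); print('q',s['qpos'].round(2))
E
python3 fr.py
```

```text
mug ((380.67138671875, 55.311981201171875), 46.410030364990234) 187 [0.34135106 0.01317427] [0.42667688 0.08976998]
clock: 7.6
ee_pos: [0.503, 0.1228, 0.1426]
orientation: [0.185, 0.583, 0.754, 0.241]
wrist_force: [-0.1, 0.6, 0.5]
width: 0.0876
gripper_force: 0.0
clock: 7.9
ee_pos: [0.5077, 0.1237, 0.154]
orientation: [0.187, 0.581, 0.754, 0.242]
wrist_force: [-0.4, 0.6, 2.1]
width: 0.0883
gripper_force: 0.0
pos [0.5077 0.1237 0.154 ]
x [-0.2543  0.9671  0.    ] y [0.7861 0.2067 0.5825] z [ 0.5634  0.1482 -0.8128]
q [ 0.12 -0.73  2.13  0.09  1.13 -0.15]
```

```bash
python3 -m handwheel '[{"dx":-0.047,"dy":0,"dz":-0.032,"wx":-0.0004,"wy":0.0016,"wz":0,"gripper":1},{"dx":0.05,"dy":0.013,"dz":-0.074,"wx":0,"wy":0,"wz":0,"gripper":1},{"dx":0.05,"dy":0.013,"dz":-0.074,"wx":0,"wy":0,"wz":0,"gripper":1},{"dx":0,"dy":0,"dz":0,"wx":0,"wy":0,"wz":0,"gripper":1},{"dx":0,"dy":0,"dz":0,"wx":0,"wy":0,"wz":0,"gripper":1}]'; python3 fr.py
```

```text
clock: 8.4
ee_pos: [0.5198, 0.1307, 0.1048]
orientation: [0.181, 0.583, 0.756, 0.236]
wrist_force: [-0.7, 0.7, -0.1]
width: 0.0877
gripper_force: 0.0
pos [0.5198 0.1307 0.1048]
x [-0.2553  0.9669  0.0013] y [0.7953 0.2092 0.5689] z [ 0.5498  0.1463 -0.8224]
q [ 0.14 -0.66  2.16  0.08  1.04 -0.14]
```

```bash
python3 -m handwheel '[{"dx":0.038,"dy":0.01,"dz":-0.048,"wx":0,"wy":0,"wz":0,"gripper":1},{"dx":0.038,"dy":0.01,"dz":-0.048,"wx":0,"wy":0,"wz":0,"gripper":1},{"dx":0.038,"dy":0.01,"dz":-0.048,"wx":0,"wy":0,"wz":0,"gripper":1},{"dx":0,"dy":0,"dz":0,"wx":0,"wy":0,"wz":0,"gripper":1},{"dx":0,"dy":0,"dz":0,"wx":0,"wy":0,"wz":0,"gripper":1}]'; python3 fr.py
```

```text
clock: 8.9
ee_pos: [0.5462, 0.1382, 0.0658]
orientation: [0.181, 0.583, 0.756, 0.236]
wrist_force: [-0.0, -0.9, 0.3]
width: 0.0876
gripper_force: 0.0
pos [0.5462 0.1382 0.0658]
x [-0.2557  0.9668  0.0017] y [0.7964 0.2096 0.5673] z [ 0.548   0.1464 -0.8235]
q [ 0.15 -0.53  2.15  0.08  0.92 -0.14]
```

```bash
python3 -m handwheel '[{"dx":0.009,"dy":0.001,"dz":0.008,"wx":0,"wy":0,"wz":0,"gripper":-1},{"dx":0,"dy":0,"dz":0,"wx":0,"wy":0,"wz":0,"gripper":-1},{"dx":0,"dy":0,"dz":0,"wx":0,"wy":0,"wz":0,"gripper":-1},{"dx":0,"dy":0,"dz":0,"wx":0,"wy":0,"wz":0,"gripper":-1},{"dx":0,"dy":0,"dz":0,"wx":0,"wy":0,"wz":0,"gripper":-1}]'; python3 -m handwheel '[{"dx":0,"dy":0,"dz":0,"wx":0,"wy":0,"wz":0,"gripper":-1},{"dx":0,"dy":0,"dz":0,"wx":0,"wy":0,"wz":0,"gripper":-1},{"dx":0,"dy":0,"dz":0,"wx":0,"wy":0,"wz":0,"gripper":-1},{"dx":0,"dy":0,"dz":0,"wx":0,"wy":0,"wz":0,"gripper":-1},{"dx":0,"dy":0,"dz":0,"wx":0,"wy":0,"wz":0,"gripper":-1}]'; python3 -m handwheel '[{"dx":0,"dy":0,"dz":0,"wx":0,"wy":0,"wz":0,"gripper":-1},{"dx":0,"dy":0,"dz":0,"wx":0,"wy":0,"wz":0,"gripper":-1}]';  python3 fr.py
```

```text
clock: 9.4
ee_pos: [0.547, 0.1384, 0.065]
orientation: [0.18, 0.583, 0.757, 0.235]
wrist_force: [-0.3, 0.2, 0.0]
width: 0.0511
gripper_force: 0.0
clock: 9.9
ee_pos: [0.5486, 0.1388, 0.0669]
orientation: [0.181, 0.583, 0.756, 0.237]
wrist_force: [2.0, 1.6, 2.1]
width: 0.0139
gripper_force: 30.0
clock: 10.1
ee_pos: [0.5485, 0.1387, 0.0669]
orientation: [0.181, 0.583, 0.756, 0.237]
wrist_force: [5.1, 2.6, 1.6]
width: 0.014
gripper_force: 30.0
pos [0.5485 0.1387 0.0669]
x [-0.2558  0.9667  0.0019] y [0.7953 0.2093 0.569 ] z [ 0.5496  0.147  -0.8224]
q [ 0.15 -0.53  2.15  0.08  0.92 -0.14]
```

```bash
python3 -m handwheel '[{"dx":-0.03,"dy":-0.008,"dz":0.045,"wx":0,"wy":0,"wz":0,"gripper":-1},{"dx":-0.055,"dy":-0.0145,"dz":0.082,"wx":0,"wy":0,"wz":0,"gripper":-1},{"dx":-0.055,"dy":-0.0145,"dz":0.082,"wx":0,"wy":0,"wz":0,"gripper":-1},{"dx":-0.055,"dy":-0.0145,"dz":0.082,"wx":0,"wy":0,"wz":0,"gripper":-1},{"dx":0,"dy":0,"dz":0.1,"wx":0,"wy":0,"wz":0,"gripper":-1}]'; python3 -m handwheel '[{"dx":0,"dy":0,"dz":0.1,"wx":-0.0041,"wy":0.0155,"wz":0,"gripper":-1},{"dx":0,"dy":0,"dz":0.1,"wx":-0.0041,"wy":0.0155,"wz":0,"gripper":-1},{"dx":0,"dy":0,"dz":0.05,"wx":-0.0041,"wy":0.0155,"wz":0,"gripper":-1},{"dx":0,"dy":0,"dz":0,"wx":-0.0041,"wy":0.0155,"wz":0,"gripper":-1},{"dx":0,"dy":0,"dz":0,"wx":-0.0041,"wy":0.0155,"wz":0,"gripper":-1}]'; python3 -m handwheel '[{"dx":0,"dy":0,"dz":0,"wx":-0.0041,"wy":0.0155,"wz":0,"gripper":-1},{"dx":0,"dy":0,"dz":0,"wx":0,"wy":0,"wz":0,"gripper":-1},{"dx":0,"dy":0,"dz":0,"wx":0,"wy":0,"wz":0,"gripper":-1}]';  python3 fr.py
```

```text
clock: 10.6
ee_pos: [0.496, 0.125, 0.1605]
orientation: [0.178, 0.583, 0.757, 0.233]
wrist_force: [0.9, 0.9, -2.0]
width: 0.0137
gripper_force: 30.0
clock: 11.1
ee_pos: [0.498, 0.1254, 0.2251]
orientation: [0.027, 0.61, 0.791, 0.037]
wrist_force: [0.8, 0.3, -2.0]
width: 0.0137
gripper_force: 30.0
clock: 11.4
ee_pos: [0.4982, 0.1255, 0.2234]
orientation: [-0.002, 0.61, 0.792, -0.002]
wrist_force: [0.4, 0.3, -2.4]
width: 0.014
gripper_force: 30.0
pos [0.4982 0.1255 0.2234]
x [-0.2548  0.967   0.002 ] y [ 0.967   0.2548 -0.0056] z [-6.e-03  5.e-04 -1.e+00]
q [ 0.18 -0.14  1.45  0.    1.83 -0.08]
```

```bash
python3 -m handwheel '[{"dx":0.046,"dy":-0.15,"dz":0,"wx":0,"wy":-0.0009,"wz":0,"gripper":-1},{"dx":0.046,"dy":-0.189,"dz":0,"wx":0,"wy":0,"wz":0,"gripper":-1},{"dx":0.046,"dy":-0.189,"dz":0,"wx":0,"wy":0,"wz":0,"gripper":-1},{"dx":0.046,"dy":-0.189,"dz":0,"wx":0,"wy":0,"wz":0,"gripper":-1},{"dx":0.046,"dy":-0.189,"dz":0,"wx":0,"wy":0,"wz":0,"gripper":-1}]'; python3 -m handwheel '[{"dx":0.046,"dy":-0.189,"dz":0,"wx":0,"wy":0,"wz":0,"gripper":-1},{"dx":0.046,"dy":-0.189,"dz":-0.05,"wx":0,"wy":0,"wz":0,"gripper":-1},{"dx":0,"dy":-0.04,"dz":-0.15,"wx":0,"wy":0,"wz":0,"gripper":-1},{"dx":0,"dy":0,"dz":-0.15,"wx":0,"wy":0,"wz":0,"gripper":-1},{"dx":0,"dy":0,"dz":0,"wx":0,"wy":0,"wz":0,"gripper":-1}]'; python3 -m handwheel '[{"dx":0,"dy":0,"dz":0,"wx":0,"wy":0,"wz":0,"gripper":-1},{"dx":0,"dy":0,"dz":0,"wx":0,"wy":0,"wz":0,"gripper":-1}]';  python3 fr.py
python3 - <<'E'
from h import *
for n in('wrist','scene','top'):
    im,d,c=shot(n); np.savez(n+'4.npz',im=im,d=d,f=c[0],cx=c[1],cy=c[2],T=c[3])
    if n=='wrist': a=im
    if n=='scene': b=im
cv2.imwrite('pics/w4.png',np.hstack([cv2.resize(a[60:300,80:440],None,fx=1.1,fy=1.1),cv2.resize(b[130:370,50:250],(396,264)) ])[...,::-1])
E
```

```text
clock: 11.9
ee_pos: [0.5551, -0.1027, 0.2264]
orientation: [0.002, 0.61, 0.792, 0.002]
wrist_force: [0.7, 0.8, -2.7]
width: 0.0137
gripper_force: 30.0
clock: 12.4
ee_pos: [0.575, -0.2046, 0.1314]
orientation: [-0.004, 0.611, 0.792, -0.0]
wrist_force: [-0.5, 0.9, -4.2]
width: 0.0136
gripper_force: 30.0
clock: 12.6
ee_pos: [0.5797, -0.2052, 0.1416]
orientation: [0.003, 0.61, 0.792, 0.002]
wrist_force: [0.6, 0.5, -2.4]
width: 0.0136
gripper_force: 30.0
pos [ 0.5797 -0.2052  0.1416]
x [-0.2554  0.9668 -0.0032] y [0.9668 0.2555 0.0064] z [ 0.007  -0.0014 -1.    ]
q [-0.4   0.12  1.34  0.    1.67 -0.65]
```

View pics/w4.png

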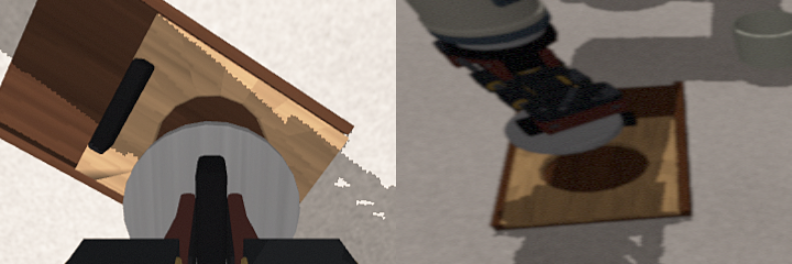

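The round plate is held handle up over the mould, its disc at about (212,205) in the left half with the cavity behind it. Now I measure its offset and tilt in the hand.

```bash
cat > held.py <<'E'
import runpy,sys
from mould import *
im,d,c=load('wrist4.npz'); P=pts(c,d); g=im.astype(float); L=g.mean(2); s=(g.max(2)-g.min(2))/(g.max(2)+1)
z0=bot.sense()['ee_pos']; A=R.from_quat(np.roll(bot.sense()['orientation'],-1)).as_matrix()
m=(s<.09)&(L>80)&(P[...,2]>.115)&(P[...,2]<.16); m[300:]=0
m=cv2.morphologyEx(m.astype(np.uint8),cv2.MORPH_OPEN,np.ones((3,3))); n,lab,st,_=cv2.connectedComponentsWithStats(m); i=1+np.argmax(st[1:,4]); m=lab==i; print(st[i])
Q=P[cv2.erode(m.astype(np.uint8),np.ones((5,5)))>0]; mu=Q.mean(0); nn=np.linalg.svd(Q-mu,full_matrices=False)[2][2]; nn*=np.sign(nn[2]); print('normal',nn.round(4),'top z at TCP',(mu[2]-(nn[:2]@(z0[:2]-mu[:2]))/nn[2]).round(4),'tool z',A[:,2].round(4))
cn=max(cv2.findContours(m.astype(np.uint8),0,1)[0],key=len)[:,0]; cn=cn[cn[:,1]<st[i,1]+75]
zt=z0[2]-.0025; 
for zt in(z0[2]-.0025,):
  w=(onz(c,cn,zt)-z0)@A; w=w[:,:2]*1000; r=np.hypot(w[:,0],w[:,1]); w=w[r>40]
  f=np.linalg.lstsq(np.c_[2*w,np.ones(len(w))],(w**2).sum(1),rcond=None)[0]; print('circle tool mm',f[:2].round(2),'r',np.sqrt(f[2]+f[:2]@f[:2]).round(2),len(w))
  from scipy.optimize import least_squares
  q=least_squares(lambda p:np.hypot(w[:,0]-p[0],w[:,1]-p[1])-48,[0,0],loss='soft_l1').x; print('r=48:',q.round(2))
E
python3 held.py; python3 fr.py
```

```text
[  192   170   160   106 10366]
normal [-0.0082  0.0027  1.    ] top z at TCP 0.1387 tool z [ 0.0063 -0.0012 -1.    ]
circle tool mm [ 1.2  -0.03] r 46.16 220
r=48: [-1.06 -0.01]
pos [ 0.5799 -0.2052  0.1409]
x [-0.2555  0.9668 -0.0027] y [0.9668 0.2555 0.0058] z [ 0.0063 -0.0012 -1.    ]
q [-0.4   0.12  1.34  0.    1.67 -0.65]
```

```bash
python3 -m handwheel '[{"dx":-0.003,"dy":0,"dz":-0.12,"wx":0,"wy":0.001,"wz":0,"gripper":-1},{"dx":0,"dy":0,"dz":-0.12,"wx":0,"wy":0,"wz":0,"gripper":-1},{"dx":0,"dy":0,"dz":-0.1,"wx":0,"wy":0,"wz":0,"gripper":-1},{"dx":0,"dy":0,"dz":-0.04,"wx":0,"wy":0,"wz":0,"gripper":-1},{"dx":0,"dy":0,"dz":0,"wx":0,"wy":0,"wz":0,"gripper":-1}]'; python3 -m handwheel '[{"dx":0,"dy":0,"dz":0,"wx":0,"wy":0,"wz":0,"gripper":-1},{"dx":0,"dy":0,"dz":0,"wx":0,"wy":0,"wz":0,"gripper":-1},{"dx":0,"dy":0,"dz":0,"wx":0,"wy":0,"wz":0,"gripper":-1}]';  python3 fr.py
```

```text
clock: 13.25
ee_pos: [0.5776, -0.2048, 0.0418]
orientation: [-0.003, 0.61, 0.792, -0.001]
wrist_force: [-0.6, -0.0, -2.4]
width: 0.014
gripper_force: 30.0
clock: 13.55
ee_pos: [0.579, -0.2056, 0.0446]
orientation: [-0.001, 0.61, 0.792, -0.001]
wrist_force: [-0.9, 0.5, -1.8]
width: 0.0137
gripper_force: 30.0
pos [ 0.579  -0.2056  0.0446]
x [-2.548e-01  9.670e-01  1.000e-04] y [ 0.967   0.2548 -0.0019] z [-1.9e-03 -4.0e-04 -1.0e+00]
q [-0.4   0.17  1.46 -0.    1.51 -0.65]
```

```bash
python3 -m handwheel '[{"dx":0,"dy":0,"dz":-0.02,"wx":0,"wy":0,"wz":0,"gripper":-1},{"dx":0,"dy":0,"dz":-0.014,"wx":0,"wy":0,"wz":0,"gripper":-1},{"dx":0,"dy":0,"dz":-0.014,"wx":0,"wy":0,"wz":0,"gripper":-1},{"dx":0,"dy":0,"dz":0,"wx":0,"wy":0,"wz":0,"gripper":-1},{"dx":0,"dy":0,"dz":0,"wx":0,"wy":0,"wz":0,"gripper":-1}]'
```

```text
clock: 14.05
ee_pos: [0.5781, -0.2051, 0.0303]
orientation: [-0.002, 0.61, 0.792, -0.001]
wrist_force: [1.9, 0.7, -3.9]
width: 0.0138
gripper_force: 30.0
```

```bash
python3 -m handwheel '[{"dx":0,"dy":0,"dz":-0.014,"wx":0,"wy":0,"wz":0,"gripper":-1},{"dx":0,"dy":0,"dz":-0.012,"wx":0,"wy":0,"wz":0,"gripper":-1},{"dx":0,"dy":0,"dz":0,"wx":0,"wy":0,"wz":0,"gripper":-1},{"dx":0,"dy":0,"dz":0,"wx":0,"wy":0,"wz":0,"gripper":-1}]'; python3 fr.py
```

```text
clock: 14.45
ee_pos: [0.578, -0.2052, 0.0239]
orientation: [-0.002, 0.61, 0.792, -0.001]
wrist_force: [0.8, -0.4, -3.5]
width: 0.0137
gripper_force: 30.0
pos [ 0.578  -0.2052  0.0239]
x [-0.2547  0.967   0.0021] y [ 0.967   0.2547 -0.0044] z [-4.8e-03  9.0e-04 -1.0e+00]
q [-0.4   0.18  1.49 -0.    1.48 -0.65]
```

```bash
python3 -m handwheel '[{"dx":0.002,"dy":0,"dz":-0.005,"wx":0,"wy":-0.0007,"wz":0,"gripper":-1},{"dx":0,"dy":0,"dz":-0.004,"wx":0,"wy":0,"wz":0,"gripper":-1},{"dx":0,"dy":0,"dz":0,"wx":0,"wy":0,"wz":0,"gripper":-1},{"dx":0,"dy":0,"dz":0,"wx":0,"wy":0,"wz":0,"gripper":-1}]'; python3 fr.py
```

```text
clock: 14.85
ee_pos: [0.5783, -0.2054, 0.0222]
orientation: [-0.0, 0.61, 0.792, 0.0]
wrist_force: [-1.2, -0.3, 0.2]
width: 0.0134
gripper_force: 30.0
pos [ 0.5783 -0.2054  0.0222]
x [-2.546e-01  9.670e-01  7.000e-04] y [ 9.670e-01  2.546e-01 -5.000e-04] z [-6.e-04  5.e-04 -1.e+00]
q [-0.4   0.18  1.49  0.    1.47 -0.65]
```

```bash
python3 -m handwheel '[{"dx":0,"dy":0,"dz":-0.002,"wx":0,"wy":0,"wz":0,"gripper":-1},{"dx":0,"dy":0,"dz":0,"wx":0,"wy":0,"wz":0,"gripper":-1},{"dx":0,"dy":0,"dz":0,"wx":0,"wy":0,"wz":0,"gripper":-1}]'; python3 -m handwheel '[{"dx":0,"dy":0,"dz":0,"wx":0,"wy":0,"wz":0,"gripper":-0.3},{"dx":0,"dy":0,"dz":0,"wx":0,"wy":0,"wz":0,"gripper":-0.3},{"dx":0,"dy":0,"dz":0,"wx":0,"wy":0,"wz":0,"gripper":-0.3},{"dx":0,"dy":0,"dz":0,"wx":0,"wy":0,"wz":0,"gripper":-0.3}]'
```

```text
clock: 15.15
ee_pos: [0.5784, -0.2054, 0.0222]
orientation: [-0.0, 0.61, 0.792, 0.0]
wrist_force: [-4.7, 0.7, 5.2]
width: 0.0138
gripper_force: 30.0
clock: 15.55
ee_pos: [0.5787, -0.2052, 0.0212]
orientation: [-0.0, 0.61, 0.792, 0.0]
wrist_force: [0.0, -0.4, -0.2]
width: 0.0307
gripper_force: 0.0
```

Released on the floor of the cavity. I raise the hand and move aside for a check with the wrist camera.

```bash
python3 -m handwheel '[{"dx":0,"dy":0,"dz":0.06,"wx":0,"wy":0,"wz":0,"gripper":-0.3},{"dx":0,"dy":0,"dz":0.12,"wx":0,"wy":0,"wz":0,"gripper":-0.3},{"dx":0,"dy":0,"dz":0.18,"wx":0,"wy":0,"wz":0,"gripper":-0.3},{"dx":-0.04,"dy":-0.1,"dz":0.15,"wx":0,"wy":0,"wz":-0.02,"gripper":-0.3},{"dx":-0.04,"dy":-0.1,"dz":0.15,"wx":0,"wy":0,"wz":-0.02,"gripper":-0.3}]'; python3 -m handwheel '[{"dx":-0.03,"dy":-0.04,"dz":0,"wx":0,"wy":0,"wz":-0.02,"gripper":-0.3},{"dx":0,"dy":0,"dz":0,"wx":0,"wy":0,"wz":-0.02,"gripper":-0.3},{"dx":0,"dy":0,"dz":0,"wx":0,"wy":0,"wz":0,"gripper":-0.3},{"dx":0,"dy":0,"dz":0,"wx":0,"wy":0,"wz":0,"gripper":-0.3},{"dx":0,"dy":0,"dz":0,"wx":0,"wy":0,"wz":0,"gripper":-0.3}]'
cat > fin.py <<'E'
from mould import *
im,d,c=shot('wrist'); cv2.imwrite('pics/w5.png',im[...,::-1]); P=pts(c,d); g=im.astype(float); L=g.mean(2); s=(g.max(2)-g.min(2))/(g.max(2)+1)
rect,lab,big,wood=measure(im,d,c)
w=P[...,:2]-np.array([.5796,-.2062]); r=np.hypot(w[...,0],w[...,1])
m=(s<.09)&(L>70)&(r<.06)
Q=P[m&(r<.045)&(P[...,2]<.026)]; mu=Q.mean(0); n=np.linalg.svd(Q-mu,full_matrices=False)[2][2]; n*=np.sign(n[2]); print('plate top z',np.median(Q[:,2]).round(4),'n',n.round(4),len(Q))
h=P[big[0]==lab] if len(big)==1 else None
if h is not None: print('wood top z',np.nanmedian(h[:,2]).round(4))
W=onz(c,np.argwhere(m)[:,::-1],.020)[:,:2]*1000; hull=cv2.convexHull(W.astype(np.float32)); print('plate circle',cv2.minEnclosingCircle(hull),cv2.fitEllipse(hull)[:2])
E
python3 fin.py
```

```text
clock: 16.05
ee_pos: [0.5586, -0.2552, 0.1897]
orientation: [0.001, 0.706, 0.708, 0.001]
wrist_force: [0.4, -0.2, -0.7]
width: 0.0306
gripper_force: 0.0
clock: 16.55
ee_pos: [0.5511, -0.2649, 0.1865]
orientation: [-0.0, 0.787, 0.617, 0.0]
wrist_force: [0.4, -0.3, -0.5]
width: 0.0309
gripper_force: 0.0
blob [  193    44   193   159 18583] rect [ 579.5 -206.3] [151.4 189.4] 73.14
plate top z 0.0193 n [ 5.e-04 -2.e-04  1.e+00] 4891
wood top z 0.0212
plate circle ((607.3228149414062, -412.68603515625), 255.12351989746094) ((590.39697265625, -381.2906799316406), (339.91546630859375, 550.0228881835938))
```

View pics/w5.png

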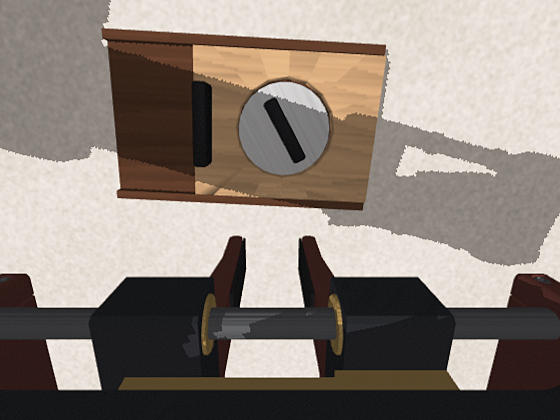

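The plate sits flat in the closed cavity at (284,126), handle up. Its top is 2 mm below the wood, as it should be, and the block measures 189.4 mm.

```bash
python3 -c "
from plant import bot
print(bot.close_job())"
```

```text
the job is handed in; nothing more can be done
None
```

The job is handed in, with no verdict returned: the mould is closed and the round plate lies flat in its cavity, handle up and released, which the last wrist picture confirmed.

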